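# Drive the broken rod stub out of a puppet base

### The arm

A 6-joint arm with a two-finger parallel gripper is mounted at the origin on the work surface. World frame = base frame: x ahead of the robot, y to its left, z up, the work surface at z = 0. Lengths are in m, angles in rad, forces in N, time in s.
With the tool pointing down it reaches from about 0.425 to 0.95 m from the base axis. Payload 14.7 kg.
Tool frame: the origin (TCP) lies midway between the tips of the shut fingers; the grasp point (between the pads) lies 19 mm behind it; z points along the fingers, y is the direction in which the jaws open and shut (so a half turn about z gives the same grasp; the last joint's range is limited). The gripper opens to 85 mm and grips with 20 to 120 N. Pads are 22 mm wide; open, the fingers measure 114 mm over their backs; the gripper's body (76 mm by 85 mm) begins 54 mm behind the grasp point. The pads swing forward as they close: fully open they stand 13 mm farther back than shut.
Start: joints at [-1.388, 0.48, 1.596, -0, 1.065, -0.047], TCP at [0.148, -0.633, 0.231] pointing down, gripper open.
Joint ranges: [-2.75, 2.75], [-0.82, 2.05], [0.23, 2.67], [-1.56, 4.7], [0.09, 2.69], [-2.92, 2.92]. Speed limits (rad/s): [1.89, 1.89, 2.39, 3.01, 3.01, 3.01].

### API

Orientations are given as a unit quaternion [x, y, z, w].
In Python, from bench import manip, capture gives the robot as it stands.
- The arm moves only by the tool jog_arm, never from a script. Its argument "plan" is a list of rows, each a list of 6 numbers: the shift along the tool's x, y, z in m, then the turn, a rotation vector about the tool's x, y, z in degrees. In form: [[x, y, z, rx, ry, rz], ...]. A call has 1 to 10 rows; each row is the pose to reach, as a shift and turn from the pose commanded when the call began, along the tool's axes at that moment; what a row does not reach only later rows make up. A row lasts 1/12 s, in which the tool goes at most 41.7 mm and 7.16 degrees, less where a joint would pass 70% of its speed; a pose out of reach is approached as far as the arm can. A call with a gripper value outside its range is refused whole. "hand" is the opening, from 0 (shut) to 1 (fully open), set as the call begins (left out, the last holds). The fingers move at their own pace and stop on an object; "newtons" is the grip in N (left out, the last holds). Time passes only in rows, so rows that repeat a pose let the fingers close. It gives the time, the measured TCP pose, the force and the opening at its end, in the units of the state.
- manip.sense(): the state, without advancing time (a new reading comes with each control period).
- capture(name): name is "side" or "top"; returns a dict with "img" (384x512x3 uint8, blue, green, red), "fx", "fy", "cx", "cy" (pixels), "world_to_cam" (4x4, takes a point from world to camera coordinates). Camera axes: x right, y up, looking along -z (the intrinsics and any distortion apply to the point x, -y, -z); pixel columns grow to the right and rows downward; lengths in m; the calibration is good to about 2 mm. A picture is of the moment at which its call begins. There is no depth.
- manip.close_job(): hands the job in, once; it reports no verdict.
The state is a dict: "clock": time; "joint_positions": joint angles; "joint_velocities": joint speeds; "tau": joint torques, N m; "position": TCP position; "ee_rot": TCP orientation; "ft_force": force on the tool from outside, world axes, zero at the start; "ft_torque": the same for the moment, N m; "opening": opening from 0.0 (shut) to 1.0 (fully open).
Only numpy, scipy, OpenCV 4.12 (cv2) and the standard library are available. Lean on these libraries where they do the work, as an engineer would, in place of code of your own. Each camera call takes 0.05 s, during which the arm holds its last target. There are 200 camera calls.

### The job

A broken stub of control rod is stuck in the socket of the wooden puppet base that lies across the bridge. Take the drift, the rod with the broad round collar, from the bamboo stand, push it down through the bore from above until the stub drops out underneath and the collar sits on the base, and leave the drift standing there with the stub lying in the tray of the bridge below.

Things in the scene. Friction and masses are not known exactly. Their poses are not given: they have to be found in the camera images.
- drift_grip (a point): Drift, dark wooden rod upright in the stand: handle 26 dia x 60 tall, flat collar 60 dia x 8, shank 14 dia x 70 long, last 10 tapered to a 7 foot; 120 g. Point: on the axis half-way up the handle, the place to grasp: 38 mm above the collar's underside, 108 above the foot. z up the rod; at the start x points across the row of pockets, y along it. Lift straight up 75 mm to clear its pocket.
- stand: Bamboo stand, fixed, 80 (x) x 230 (y) x 80 mm high, origin centre of underside. Three pockets 70 mm apart along y; the drift is in any of them, its collar resting on the stand, shank loose in the pocket. The other two rods have no collar (one plain 22 mm thick, one with a 36 mm ball on top) and end at most 132 mm above the table (carry the drift's foot over them): close the fingers across the row.
- bore_mouth (a point): Centre of the bore's upper opening, level with the base's top, 125 mm above the table. Base: fixed wooden block 100 (x) x 130 (y) x 50 mm thick on two side cheeks; bore 36 mm dia, straight down (z up) and through, over a tray with 14 mm rim, open to front and back (x). Drift's shank passes freely once the stub is out; with its collar on the base, its grasp point is 38 mm above this point.
- stub_mid (a point): Stub of light wood, 32 mm dia x 36 long, lower 16 tapered to 20 dia, 30 g. Point: its middle; z its axis. At the start upright in the bore, flat top 11 mm below the base's top face, gripped by four spring balls 8 mm above the bore's lower end. 5 to 20 N pushes it down; after some 31 mm of travel it is past the balls and drops to the tray floor, 6 mm above the table.
There are look-alikes about, which are no part of the job. What is shaped like the part that bears drift_grip but red or turquoise is not meant. Leave any pink look-alike of the part that bears bore_mouth alone.

How it is judged:
By the outcome, as a careful person would: the job done as asked, in the order asked, and still so for the second after the job is handed in, with the robot touching nothing.
It also fails if it takes over 45 s, if anything falls off the work surface, if the arm or the gripper's body presses on something with over 40 N, if the wrist force passes 120 N, or if a joint passes its speed limit or range.

## Working session

There is one attempt and no reset: what is moved stays moved. The work goes in short steps, Python scripts to look and compute and a tool call to move; the robot and the scene stay as the last step left them, time stands still between calls to the robot, and variables do not carry over. Pictures are saved under pics/ and viewed, about 8 in all and at most 12, crops included, and the job is handed in when it is done.

Besides the shell and the picture viewer there is one more tool, called as name(argument=value, ...) on one line, values as JSON. jog_arm: Moves the arm, as the interface text tells. Its arguments: {"type":"object","properties":{"plan":{"type":"array","items":{"type":"array","items":{"type":"number"}}},"hand":{"type":"number"},"newtons":{"type":"number"}},"required":["plan"]}

```bash
mkdir -p pics; ls; python3 - <<'E'
from bench import manip,capture
import cv2,json
for n in("side","top"):
    c=capture(n); cv2.imwrite(f"pics/{n}0.png",c["img"]); print(n,{k:(v.tolist() if hasattr(v,'tolist') else v) for k,v in c.items() if k!="img"})
print(manip.sense())
E
```

```text
pics
side {'fx': 399.52241659890564, 'fy': 399.52241659890564, 'cx': 257.8008301836101, 'cy': 187.27463107034092, 'world_to_cam': [[-0.7859742045492247, -0.6180109594967793, 0.017521521768488906, 0.46369460175333405], [0.3285689122519601, -0.3935251391995371, 0.8585921236067501, -0.2878255516050848], [-0.5237241828336526, 0.6805882887325165, 0.512359796974126, -0.5675485522696815], [0.0, 0.0, 0.0, 1.0]]}
top {'fx': 360.63372078063446, 'fy': 360.63372078063446, 'cx': 257.3683116745492, 'cy': 193.27285582078125, 'world_to_cam': [[-0.02271457289937086, -0.9996459579413194, -0.013856657229687135, 0.03656397206557765], [0.9936913490328716, -0.024097525236443637, 0.10952995998680252, -0.5828569297103763], [-0.10982509292156672, -0.01128131415486849, 0.9938869054956444, -0.7855244046434692], [0.0, 0.0, 0.0, 1.0]]}
{'clock': 0.1, 'joint_positions': array([-1.38761990e+00,  4.80774620e-01,  1.59679982e+00,  6.32333140e-08,
        1.06509542e+00, -4.65843356e-02]), 'joint_velocities': array([ 0.00035298, -0.00189147, -0.00289086, -0.00016581,  0.00053692,
       -0.00182994]), 'tau': array([ 4.69685995e-05, -9.52259302e+01, -4.31039608e+01, -1.56510105e-04,
        5.39452871e-03, -2.45856063e-05]), 'position': array([ 0.14799841, -0.63255554,  0.23073712]), 'ee_rot': array([ 9.93408361e-01,  1.14627828e-01, -3.67280816e-05, -5.37346361e-04]), 'ft_force': array([-0.06943884, -0.97521777, -0.03802995]), 'ft_torque': array([-0.04176185, -0.00791869,  0.00292799]), 'opening': 1.0026636717983426}
```

View pics/side0.png

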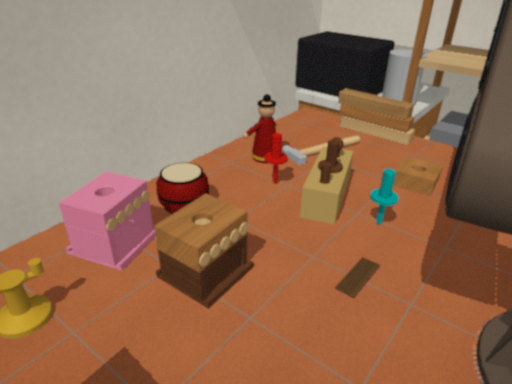

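View pics/top0.png

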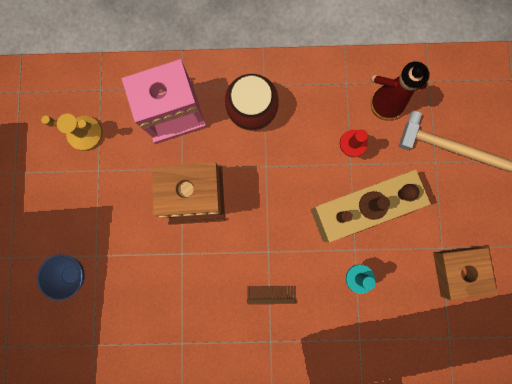

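Side view: stand with three dark rods at about (328,180), base at (203,245). Look-alikes in the top view:
- **Drift:** brown one in the stand's middle pocket (375,205), red (355,143), turquoise (361,280).
- **Base:** wooden with stub (187,189), pink (158,91), low block with an empty hole (470,273).

I choose the brown drift and the wooden base with the stub. One close crop to check.

```bash
python3 - <<'E'
import cv2,numpy as np
t=cv2.imread("pics/top0.png");s=cv2.imread("pics/side0.png")
r=lambda i,x,y,w,h:cv2.resize(i[y:y+h,x:x+w],(400,300),interpolation=cv2.INTER_CUBIC)
cv2.imwrite("pics/crop0.png",np.vstack([np.hstack([r(t,310,160,132,99),r(t,140,150,100,75)]),np.hstack([r(s,280,130,120,90),r(s,145,190,120,90)])]))
E
```

```text
(no output)
```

View pics/crop0.png

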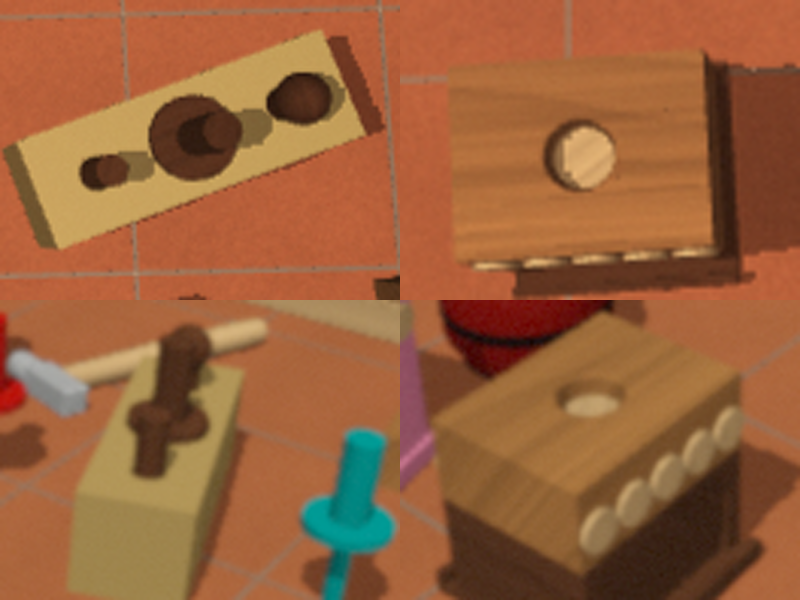

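Crop: the middle rod has the broad collar, at top pixel (374,205), and the plain and ball rods flank it. The base bore with the pale stub is at top (185,189) and side (202,220). Both choices match the description.

```bash
cat > h.py <<'E'
import numpy as np
from bench import manip,capture
from scipy.optimize import least_squares
from scipy.spatial.transform import Rotation as R
def proj(c,p):
    q=c["world_to_cam"]@np.r_[p,1]; return np.array([c["cx"]+c["fx"]*q[0]/-q[2],c["cy"]-c["fy"]*q[1]/-q[2]])
def atz(c,uv,z):
    return least_squares(lambda p:proj(c,[p[0],p[1],z])-uv,[.6,0]).x
def toolshift(p):
    s=manip.sense(); return R.from_quat(s["ee_rot"]).inv().apply(np.array(p)-s["position"])
E
python3 - <<'E'
from h import *
t=capture("top");s=capture("side");np.set_printoptions(precision=4,suppress=True)
f=lambda x,y,ox,oy,k:np.array([ox+(x+.5)/k-.5,oy+(y+.5)/k-.5])
T=lambda x,y:f(x,y,310,160,400/132)
print("collar",atz(t,T(194.5,138.5),.088),"side",atz(s,f(168,121,280,130,10/3),.088))
print("handletop",atz(t,T(222,130),.148))
for q in [(18,143),(323,30),(366,135),(60,248)]: print("corner",atz(t,T(*q),.08))
print("bore",atz(t,f(181,154.5,140,150,4),.125),"side",atz(s,f(191,99,145,190,10/3),.125))
print("other rods",atz(t,T(112,170),.12),atz(t,T(300,97),.12))
c=[(50,68),(303,52),(314,246),(56,262)]
for q in c: print("base",atz(t,f(*q,140,150,4),.125))
print(R.from_quat(manip.sense()["ee_rot"]).as_matrix())
E
```

```text
collar [ 0.546  -0.2212] side [ 0.5423 -0.2159]
handletop [ 0.5469 -0.2203]
corner [ 0.5463 -0.1005]
corner [ 0.621  -0.3183]
corner [ 0.5462 -0.3428]
corner [ 0.4728 -0.1266]
bore [0.587  0.1678] side [0.5829 0.1694]
other rods [ 0.5242 -0.1558] [ 0.5697 -0.2826]
base [0.633  0.2346]
base [0.638  0.1057]
base [0.5393 0.1011]
base [0.5343 0.2306]
[[ 0.9737  0.2278 -0.0001]
 [ 0.2278 -0.9737  0.0008]
 [ 0.     -0.0008 -1.    ]]
```

jog_arm(plan=[[0.4815, -0.3105, 0, 0, 0, -95.7], [0.4815, -0.3105, 0, 0, 0, -95.7], [0.4815, -0.3105, 0, 0, 0, -95.7], [0.4815, -0.3105, 0, 0, 0, -95.7], [0.4815, -0.3105, 0, 0, 0, -95.7], [0.4815, -0.3105, 0, 0, 0, -95.7], [0.4815, -0.3105, 0, 0, 0, -95.7], [0.4815, -0.3105, 0, 0, 0, -95.7], [0.4815, -0.3105, 0, 0, 0, -95.7], [0.4815, -0.3105, 0, 0, 0, -95.7]], hand=1)

```text
clock: 1.03
position: [0.4387, -0.3316, 0.2314]
ee_rot: [0.736, 0.676, 0.0, 0.0]
ft_force: [-0.1, -1.7, 0.1]
opening: 0.998
```

```bash
cat >> h.py <<'E'
def togo(p,ydeg=18.9):
    s=manip.sense(); r=R.from_quat(s["ee_rot"]); a=np.radians(ydeg); y=np.array([np.cos(a),np.sin(a),0]); z=np.array([0,0,-1.])
    t=R.from_matrix(np.c_[np.cross(y,z),y,z]); print(s["clock"],s["position"].round(4),"shift",r.inv().apply(np.array(p)-s["position"]).round(4),"rot",(r.inv()*t).as_rotvec(degrees=True).round(2),"F",s["ft_force"].round(1),"op",s["opening"])
E
python3 -c "
from h import *
togo([.546,-.221,.20])"
```

```text
1.0333 [ 0.4387 -0.3316  0.2314] shift [0.1193 0.0976 0.0314] rot [ 1.000e-02  1.000e-02 -2.377e+01] F [-0.1 -1.7  0.1] op 0.9978682983764193
```

jog_arm(plan=[[0.03, 0.0245, 0.008, 0, 0, -6], [0.06, 0.049, 0.016, 0, 0, -12], [0.09, 0.0735, 0.024, 0, 0, -18], [0.1193, 0.0976, 0.0314, 0, 0, -23.8], [0.1193, 0.0976, 0.0314, 0, 0, -23.8], [0.1193, 0.0976, 0.0314, 0, 0, -23.8], [0.1193, 0.0976, 0.0314, 0, 0, -23.8], [0.1193, 0.0976, 0.0314, 0, 0, -23.8]])

```text
clock: 1.7
position: [0.545, -0.224, 0.2]
ee_rot: [0.584, 0.812, -0.0, -0.0]
ft_force: [-1.1, 0.5, -0.4]
opening: 1.0
```

```bash
python3 -c "
from h import *
import cv2
togo([.546,-.221,.099])
t=capture('top')['img'];s=capture('side')['img']
cv2.imwrite('pics/c1.png',np.hstack([cv2.resize(t[140:290,290:440],(400,400)),cv2.resize(s[90:240,260:410],(400,400))]))"
```

```text
1.7 [ 0.545 -0.224  0.2  ] shift [0.0026 0.0019 0.101 ] rot [-0.01  0.   -0.41] F [-1.1  0.5 -0.4] op 1.0000903593465411
```

View pics/c1.png

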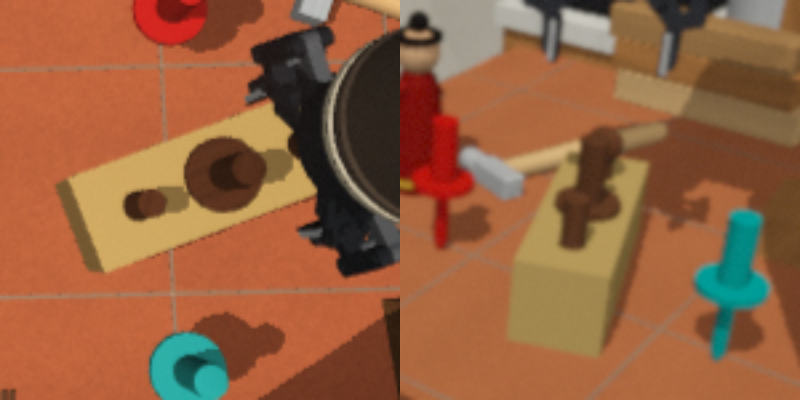

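Top: fingertips at crop (265,95) and (310,235) straddle the stand. Their midpoint matches the projected TCP (278,163), which sits over the collared rod once parallax is allowed for. Descending.

jog_arm(plan=[[0.0026, 0.0019, 0.02, 0, 0, 0], [0.0026, 0.0019, 0.04, 0, 0, 0], [0.0026, 0.0019, 0.06, 0, 0, 0], [0.0026, 0.0019, 0.08, 0, 0, 0], [0.0026, 0.0019, 0.095, 0, 0, 0], [0.0026, 0.0019, 0.1, 0, 0, 0], [0.0026, 0.0019, 0.1, 0, 0, 0], [0.0026, 0.0019, 0.1, 0, 0, 0]])

```text
clock: 2.47
position: [0.5466, -0.2208, 0.1005]
ee_rot: [0.584, 0.812, 0.0, 0.0]
ft_force: [-0.2, -0.2, -0.8]
opening: 1.001
```

```bash
python3 -c "
from h import *
import cv2
togo([.546,-.221,.099])
t=capture('top')['img'];s=capture('side')['img']
cv2.imwrite('pics/c2.png',np.hstack([cv2.resize(t[140:290,290:440],(400,400)),cv2.resize(s[90:240,260:410],(400,400))]))"
```

```text
2.4667 [ 0.5466 -0.2208  0.1005] shift [ 0.     -0.0006  0.0015] rot [ 0.01  0.01 -0.37] F [-0.2 -0.2 -0.8] op 1.0008663041798291
```

View pics/c2.png

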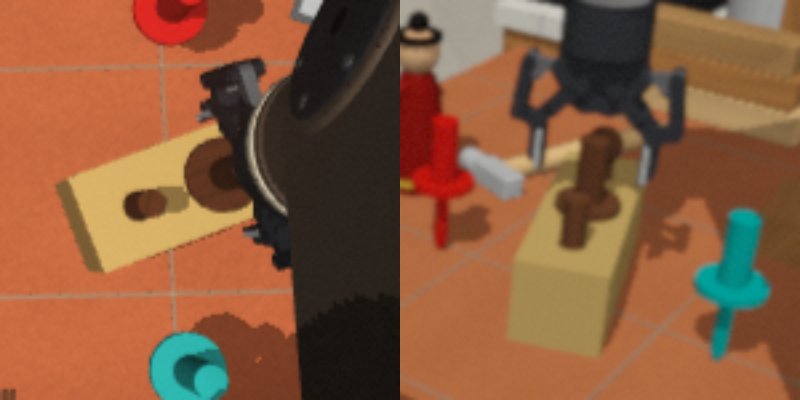

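Side: fingertips at crop (537,150) and (647,170) straddle the drift handle at (595,170), nicely centred. Gripping.

jog_arm(plan=[[0, 0, 0, 0, 0, 0], [0, 0, 0, 0, 0, 0], [0, 0, 0, 0, 0, 0], [0, 0, 0, 0, 0, 0], [0, 0, 0, 0, 0, 0], [0, 0, 0, 0, 0, 0], [0, 0, 0, 0, 0, 0], [0, 0, 0, 0, 0, 0], [0, 0, 0, 0, 0, 0], [0, 0, 0, 0, 0, 0]], hand=0, newtons=80)

```text
clock: 3.4
position: [0.5467, -0.2202, 0.1003]
ee_rot: [0.584, 0.812, 0.0, 0.0]
ft_force: [-1.9, 1.1, 7.2]
opening: 0.286
```

jog_arm(plan=[[0, 0, -0.01, 0, 0, 0], [0, 0, -0.03, 0, 0, 0], [0, 0, -0.05, 0, 0, 0], [0, 0, -0.075, 0, 0, 0], [0, 0, -0.1, 0, 0, 0], [0, 0, -0.13, 0, 0, 0], [0, 0, -0.16, 0, 0, 0], [0, 0, -0.18, 0, 0, 0], [0, 0, -0.18, 0, 0, 0], [0, 0, -0.18, 0, 0, 0]])

```text
clock: 4.23
position: [0.547, -0.2204, 0.2814]
ee_rot: [0.584, 0.812, 0.0, 0.001]
ft_force: [-0.5, -0.4, -2.9]
opening: 0.283
```

```bash
python3 -c "
from h import *
togo([.5865,.168,.28])"
```

```text
4.2333 [ 0.547  -0.2204  0.2814] shift [0.3556 0.1613 0.0011] rot [ 0.1   0.1  -0.31] F [-0.5 -0.4 -2.9] op 0.2825985628108366
```

jog_arm(plan=[[0.015, 0.007, 0, 0, 0, 0], [0.045, 0.0205, 0, 0, 0, 0], [0.08, 0.0363, 0, 0, 0, 0], [0.115, 0.0522, 0, 0, 0, 0], [0.15, 0.068, 0, 0, 0, 0], [0.185, 0.084, 0, 0, 0, 0], [0.22, 0.0998, 0, 0, 0, 0], [0.255, 0.1157, 0, 0, 0, 0], [0.285, 0.1293, 0, 0, 0, 0], [0.31, 0.1406, 0, 0, 0, 0]])

```text
clock: 5.07
position: [0.5801, 0.1208, 0.2785]
ee_rot: [0.583, 0.812, -0.001, -0.001]
ft_force: [0.5, 0.1, -1.4]
opening: 0.285
```

jog_arm(plan=[[0.015, 0.0068, 0, 0, 0, 0], [0.03, 0.0136, 0, 0, 0, 0], [0.04, 0.0181, 0, 0, 0, 0], [0.0456, 0.0207, 0, 0, 0, 0], [0.0456, 0.0207, 0, 0, 0, 0], [0.0456, 0.0207, 0, 0, 0, 0], [0.0456, 0.0207, 0, 0, 0, 0]])

```text
clock: 5.65
position: [0.586, 0.1673, 0.2797]
ee_rot: [0.584, 0.812, -0.0, -0.0]
ft_force: [-0.0, -0.1, -1.9]
opening: 0.284
```

```bash
python3 -c "
from h import *
import cv2
togo([.5865,.168,.28])
t=capture('top');s=capture('side')
for c in(t,s):
  print([proj(c,[.5865,.168,z]).round(1) for z in(.19,.26,.125)])
cv2.imwrite('pics/c3.png',np.hstack([cv2.resize(t['img'][120:240,120:240],(400,400),interpolation=2),cv2.resize(s['img'][130:280,130:280],(400,400),interpolation=2)]))"
```

```text
5.65 [0.586  0.1673 0.2797] shift [ 0.0005  0.0007 -0.0003] rot [-0.03  0.01 -0.35] F [-0.  -0.1 -1.9] op 0.28389891324911637
[array([177.2, 184.2]), array([167.2, 178.5]), array([184.8, 188.5])]
[array([198.9, 186.1]), array([196.3, 147.8]), array([201. , 218.2])]
```

View pics/c3.png

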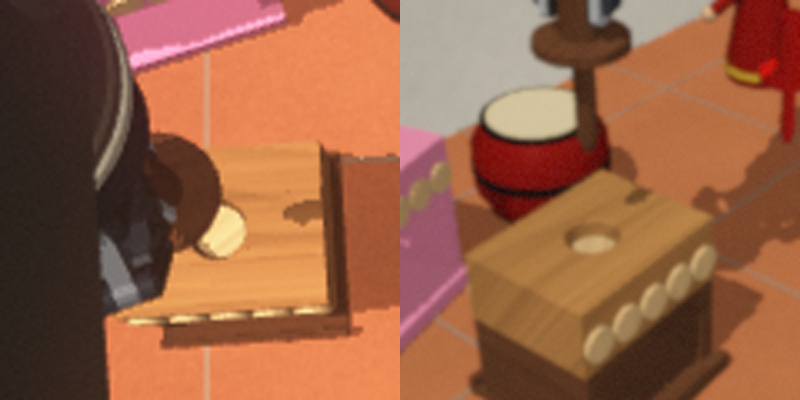

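Side: foot at crop (590,145), i.e. px (201,184), sits over the bore at px (202,220) within about 2 mm. The collar edges agree in the top view too. The shank has 11 mm clearance, so I'm going down.

jog_arm(plan=[[0.0005, 0.0007, 0.015, 0, 0, 0], [0.0005, 0.0007, 0.03, 0, 0, 0], [0.0005, 0.0007, 0.045, 0, 0, 0], [0.0005, 0.0007, 0.055, 0, 0, 0], [0.0005, 0.0007, 0.065, 0, 0, 0], [0.0005, 0.0007, 0.07, 0, 0, 0], [0.0005, 0.0007, 0.07, 0, 0, 0], [0.0005, 0.0007, 0.07, 0, 0, 0]])

```text
clock: 6.42
position: [0.5869, 0.1688, 0.2101]
ee_rot: [0.584, 0.812, 0.0, 0.0]
ft_force: [0.1, -0.0, -1.9]
opening: 0.286
```

```bash
python3 -c "
from h import *
import cv2
togo([.5865,.168,.145])
s=capture('side')
cv2.imwrite('pics/c4.png',cv2.resize(s['img'][150:280,140:270],(500,500),interpolation=2))"
```

```text
6.4167 [0.5869 0.1688 0.2101] shift [-0.0007 -0.0006  0.0651] rot [ 0.01  0.   -0.32] F [ 0.1 -0.  -1.9] op 0.2858253511344376
```

View pics/c4.png

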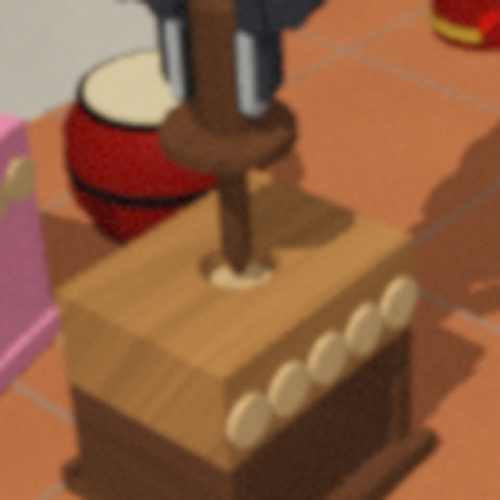

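The foot, at crop (238,268), is at the middle of the bore opening. Pressing.

jog_arm(plan=[[0, 0, 0.005, 0, 0, 0], [0, 0, 0.009, 0, 0, 0], [0, 0, 0.013, 0, 0, 0], [0, 0, 0.017, 0, 0, 0], [0, 0, 0.021, 0, 0, 0], [0, 0, 0.025, 0, 0, 0], [0, 0, 0.029, 0, 0, 0], [0, 0, 0.033, 0, 0, 0]])

```text
clock: 7.13
position: [0.5867, 0.1689, 0.1765]
ee_rot: [0.584, 0.812, 0.0, 0.0]
ft_force: [0.1, -0.2, 3.5]
opening: 0.283
```

jog_arm(plan=[[0, 0, 0.004, 0, 0, 0], [0, 0, 0.008, 0, 0, 0], [0, 0, 0.012, 0, 0, 0], [0, 0, 0.016, 0, 0, 0], [0, 0, 0.02, 0, 0, 0], [0, 0, 0.02, 0, 0, 0], [0, 0, 0.02, 0, 0, 0]])

```text
clock: 7.72
position: [0.5865, 0.1689, 0.1566]
ee_rot: [0.584, 0.812, -0.0, -0.0]
ft_force: [-0.3, 0.3, -1.3]
opening: 0.28
```

jog_arm(plan=[[0, 0, 0.004, 0, 0, 0], [0, 0, 0.007, 0, 0, 0], [0, 0, 0.009, 0, 0, 0], [0, 0, 0.0105, 0, 0, 0], [0, 0, 0.0115, 0, 0, 0], [0, 0, 0.0115, 0, 0, 0], [0, 0, 0.0115, 0, 0, 0]])

```text
clock: 8.3
position: [0.5867, 0.1689, 0.1454]
ee_rot: [0.584, 0.812, 0.0, 0.0]
ft_force: [0.0, 0.3, -1.6]
opening: 0.289
```

```bash
python3 -c "
from h import *
import cv2
togo([.5865,.168,.145])
s=capture('side')
cv2.imwrite('pics/c5.png',cv2.resize(s['img'][180:310,140:270],(500,500),interpolation=2))"
```

```text
8.3 [0.5867 0.1689 0.1454] shift [-0.0008 -0.0005  0.0004] rot [ 0.01  0.   -0.31] F [ 0.   0.3 -1.6] op 0.28915633880675756
```

View pics/c5.png

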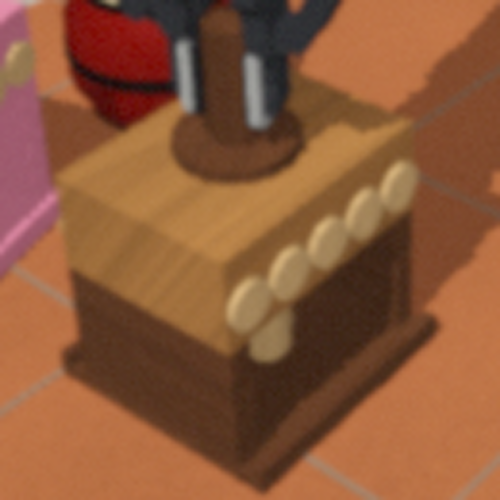

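A pale stub shows through the front opening at crop (272,335), below the block and near the tray floor. The collar is at the base top, but there's no contact force yet, so I'll seat it gently.

jog_arm(plan=[[0, 0, 0.0005, 0, 0, 0], [0, 0, 0.001, 0, 0, 0], [0, 0, 0.0015, 0, 0, 0], [0, 0, 0.0015, 0, 0, 0], [0, 0, 0.0015, 0, 0, 0]])

```text
clock: 8.77
position: [0.5868, 0.1689, 0.1453]
ee_rot: [0.584, 0.812, 0.0, 0.0]
ft_force: [-6.7, -1.3, 21.0]
opening: 0.286
```

Seated: 21 N contact and no further travel. Relieving slightly, then releasing.

jog_arm(plan=[[0, 0, -0.001, 0, 0, 0], [0, 0, -0.001, 0, 0, 0]])

```text
clock: 8.93
position: [0.5869, 0.169, 0.1453]
ee_rot: [0.584, 0.812, 0.0, 0.0]
ft_force: [-2.5, -0.1, 9.3]
opening: 0.289
```

jog_arm(plan=[[0, 0, 0, 0, 0, 0], [0, 0, 0, 0, 0, 0], [0, 0, 0, 0, 0, 0], [0, 0, 0, 0, 0, 0], [0, 0, 0, 0, 0, 0], [0, 0, 0, 0, 0, 0], [0, 0, 0, 0, 0, 0], [0, 0, 0, 0, 0, 0]], hand=0.9)

```text
clock: 9.6
position: [0.5867, 0.1689, 0.1449]
ee_rot: [0.584, 0.812, 0.0, -0.0]
ft_force: [0.2, -0.4, 0.3]
opening: 0.898
```

jog_arm(plan=[[0, 0, -0.01, 0, 0, 0], [0, 0, -0.03, 0, 0, 0], [0, 0, -0.05, 0, 0, 0], [0, 0, -0.08, 0, 0, 0], [0, 0, -0.11, 0, 0, 0], [0, 0, -0.14, 0, 0, 0], [0, 0, -0.16, 0, 0, 0], [0, 0, -0.16, 0, 0, 0], [0, 0, -0.16, 0, 0, 0]])

```text
clock: 10.35
position: [0.5872, 0.169, 0.3068]
ee_rot: [0.584, 0.812, 0.001, 0.001]
ft_force: [-0.7, 0.1, -1.3]
opening: 0.9
```

```bash
python3 -c "
from h import *
import cv2
togo([.5865,.168,.145])
t=capture('top');s=capture('side')
print([proj(s,[.587,.169,z]) for z in (.024,.125)])
cv2.imwrite('pics/c6.png',np.hstack([cv2.resize(t['img'][120:240,120:240],(400,400),interpolation=2),cv2.resize(s['img'][180:300,140:260],(400,400),interpolation=2)]))"
```

```text
10.35 [0.5872 0.169  0.3068] shift [-0.0007 -0.0015  0.1618] rot [ 0.17  0.01 -0.32] F [-0.7  0.1 -1.3] op 0.8996081266651069
[array([203.45828787, 262.5426553 ]), array([200.43331158, 218.35490057])]
```

View pics/c6.png

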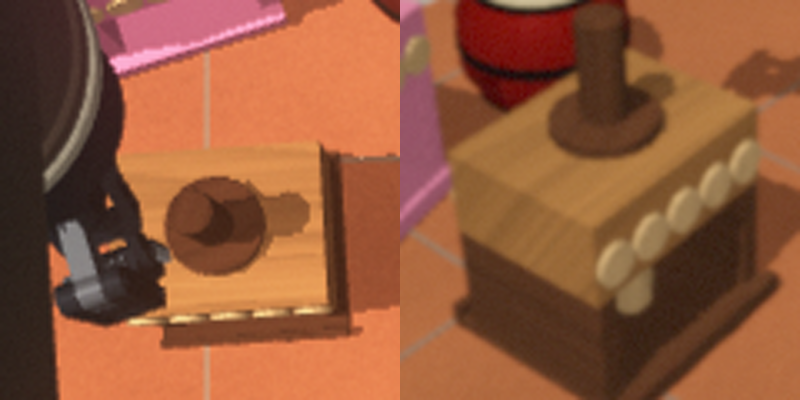

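```bash
python3 -c "
from bench import manip
print(manip.close_job())"
```

```text
the job is handed in; nothing more can be done
None
```

The drift now stands in the base with its collar seated, and the stub has dropped into the tray. I handed the job in at about 10.5 s of the 45 s allowed.

- **What I did:** I took the dark wooden drift from the middle pocket and carried it to the base. I lowered it through the bore until the collar met the base, then let go and raised the arm clear. I left the look-alikes alone: the red and turquoise drifts, the pink base and the low block with the empty hole.
- **Pushing:** The reading was 3.5 N part-way through the push, then back to no load once the drift was past the release depth. The collar stopped on the base with a contact force of 21 N, and the drift did not go any lower.
- **Last pictures:** The drift stands upright with its collar flat on the base. The pale stub shows through the front opening below the block, near the tray floor.
- **Not certain:** A side cheek hides part of the stub, so I could not tell whether it stands upright or lies on its side. Side-camera readings differed from the top camera's by 2 to 6 mm. I used the top-camera values, and the fit was not affected.

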